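# Unhitch the shaker drawbar and hold it up

### The job

Uncouple the drawbar of the small shaker carriage from its ball: grip the upright latch tab and pull it sideways, straight away from the drawbar against its spring, until you feel its stop while the coupler is still down on the ball. With the latch drawn, lift the coupler by the tab until its socket is well clear, more than 5 cm from the ball, without disturbing the vials and the bottle that stand loose on the deck and beside the base. Finish still gripping the tab and holding the drawbar raised and still; do not put it down or let go.

Things in the scene. Friction and masses are not known exactly. Their poses are not given: they have to be found in the camera images.
- hitch: fixed grey base plate 275x110x10 mm, origin at bench level, z up. Along its x: 30 mm steel ball at -85 mm, drawbar hinge at +75, carriage deck (82x100 mm, top 56 mm high) from +78 to +160. The drawbar (20 mm wide, top 78 mm high) runs from the hinge to its coupler, a grey cup (50 mm wide, top 85 mm high) over the ball. The latch tab stands at its +y side. Place and yaw vary.
- tab_grip (a point): grip point on the upright steel latch tab, a plate 10 mm thick (along the hitch's y), 22 mm wide (along its x), 26 to 126 mm above the bench: middle of thickness and width, 18 mm under its top, 108 mm above the bench. When home it lies 55 mm to +y of the drawbar's middle line, level with the ball in x. It moves with latch and drawbar.
- latch (a joint): how far the latch is drawn out of the coupler, m: 0 = home, its bolt caught under the collar of the ball; grows as the tab is pulled along the hitch's +y; firm stop at 0.016. Spring: about 4 N at 0, about 10 N at the stop, always pulling back to 0. The bolt is free of the collar beyond about 0.011.
- tongue (a joint): angle of the drawbar about its hinge, rad: 0 = down with the coupler on the ball, grows as the coupler end rises (to 0.9 at most). With the latch home it has about 0.02 of play and is locked. It weighs 0.27 to 0.48 kg with the latch and falls back when let go.
- tongue_hinge (a point): middle of the drawbar's hinge pin, 55 mm above the bench. The pin lies along the hitch's y; the drawbar and tab swing up round it, the coupler 160 mm from it. A turn about the hitch's +y (right-hand rule) raises the coupler.
- socket (a point): centre of the coupler's socket, moves with the drawbar; at the ball's centre when coupled.
- ball (a point): centre of the fixed 30 mm ball, 56 mm above the bench.
- deck_vial: small clear vial, 20 mm across and 57 mm high, standing loose on the carriage deck; origin at its underside. Leave alone.
- deck_bottle: small dark capped bottle, 20 mm across and 46 mm high, standing loose on the carriage deck; origin at its underside. Leave alone.
- bench_vial: small clear vial, 17 mm across and 49 mm high, standing loose on the bench by the base plate, on the side away from the tab; origin at its underside. Leave alone.

How it is judged:
By the outcome, as a careful person would: the job done as asked, in the order asked, and still so for the second after the job is handed in, while the arm keeps its last pose, push and grip.
It also fails if it takes over 40 s, if anything falls off the work surface, if the arm or the gripper's body presses on something with over 40 N, if the wrist force passes 120 N, or if a joint passes its speed limit or range.

### The arm

A 7-joint arm with a two-finger parallel gripper is mounted at the origin on a cart in front of the work surface, level with it; the furniture and walls round the work are solid. World frame = base frame: x ahead of the robot, y to its left, z up, the work surface at z = 0. Lengths are in m, angles in rad, forces in N, time in s.
With the tool pointing down it reaches from about 0.425 to 0.8 m from the base axis. Payload 8.3 kg.
Tool frame: the origin (TCP) lies between the finger pads, 19 mm behind the fingertips; this is the grasp point; x points along the fingers, z is the direction in which the jaws open and shut, and the axes are right-handed (so a half turn about x gives the same grasp; the last joint's range is limited). The gripper opens to 85 mm and grips with 20 to 120 N. Pads are 22 mm wide; open, the fingers measure 114 mm over their backs; the gripper's body (76 mm by 85 mm) begins 54 mm behind the grasp point. The pads swing forward as they close: fully open they stand 13 mm farther back than shut.
Start: joints at [1.256, 0.383, 0.016, 1.37, -0.006, 1.388, -0.046], TCP at [0.156, -0.605, 0.25] pointing down, gripper open.
Joint ranges: [-2.95, 2.95], [-0.25, 2.06], [-1.52, 1.56], [0.18, 2.33], [-1.44, 4.58], [0.02, 2.06], [-3.01, 3.01]. Speed limits (rad/s): [2.39, 2.39, 3.01, 3.01, 3.14, 3.14, 3.14].

### API

Orientations are given as [roll, pitch, yaw] about the fixed x, y, z axes, in that order (R = Rz(yaw) Ry(pitch) Rx(roll)).
In Python, from station import * gives the robot as it stands.
- The arm moves only by the tool carry_out, never from a script. Its argument "motion" is a list of rows, each a list of 3 entries, a list of its own where there are three numbers: the shift along the tool's x, y, z in cm, then the turn, a rotation vector about the tool's x, y, z in degrees, then the opening, from 0 (shut) to 1 (fully open). A call has exactly 5 rows; each row is the pose to reach, as a shift and turn from the pose measured when the call began, along the tool's axes at that moment; what a row does not reach only later rows make up. A row lasts 1/10 s, in which the tool goes at most 50 mm and 8.59 degrees, less where a joint would pass 70% of its speed; a pose out of reach is approached as far as the arm can. A call with a gripper value outside its range is refused whole. The fingers move at their own pace and stop on an object; "squeeze" is the grip in N (left out, the last holds). Time passes only in rows, so rows that repeat a pose let the fingers close, or fill a call up. It gives the time, the measured TCP pose, the force and the opening at its end, in the units of the state.
- read_state(): the state, without advancing time (a new reading comes with each control period).
- grab_frame(name): name is "side" or "top" or "wrist"; returns a dict with "img" (384x512x3 uint8, blue, green, red), "fx", "fy", "cx", "cy" (pixels), "rvec" (rotation vector, rad) and "tvec" (3), from world to camera coordinates, as OpenCV has them. Camera axes: x right, y down, z forward; pixel columns grow to the right and rows downward; lengths in m; the calibration is good to about 2 mm. The wrist camera is an equidistant fisheye: a pixel r from the principal point sees the ray r / f radians off the axis. A picture is of the moment at which its call begins. There is no depth.
- job_done(): hands the job in, once; it reports no verdict.
The state is a dict: "time": time; "joints": joint angles; "qvel": joint speeds; "tau": joint torques, N m; "eef_pos": TCP position; "orientation": TCP orientation; "contact_force": force on the tool from outside, world axes, zero at the start; "torque": the same for the moment, N m; "finger_gap": finger opening in m.
Only numpy, scipy, OpenCV 4.12 (cv2) and the standard library are available. Lean on these libraries where they do the work, as an engineer would, in place of code of your own. Each camera call takes 0.05 s, during which the arm holds its last target.

## Working session

There is one attempt and no reset: what is moved stays moved. The work goes in short steps, Python scripts to look and compute and a tool call to move; the robot and the scene stay as the last step left them, time stands still between calls to the robot, and variables do not carry over. Pictures are saved under pics/ and viewed, and the job is handed in when it is done.

Besides the shell and the picture viewer there is one more tool, called after "Emit:" as name(argument=value, ...), one argument or row to a line, values as JSON. carry_out: Moves the arm, as the interface text tells. Its arguments: {"type":"object","properties":{"motion":{"type":"array"},"squeeze":{"type":"number"}},"required":["motion"]}

```bash
ls; mkdir -p pics
python3 - <<'E'
from station import *
import cv2
s=read_state();print(s)
for n in ("side","top","wrist"):
    f=grab_frame(n);cv2.imwrite(f"pics/a_{n}.png",f["img"]);print(n,{k:f[k] for k in f if k!="img"})
    import pickle;pickle.dump(f,open(f"a_{n}.pkl","wb"))
E
```

```text
pics
{'time': 0.0, 'joints': array([ 1.25609806,  0.38426259,  0.01638024,  1.37116206, -0.00629188,
        1.38820088, -0.04653888]), 'qvel': array([ 0.00173437, -0.00097014,  0.00185174, -0.00120239, -0.00065106,
       -0.0004132 ,  0.0024767 ]), 'tau': array([-1.30820813e-04, -6.27596927e+01,  8.44110958e-01, -3.71817291e+01,
        1.64591993e-02,  1.44004170e-02,  4.89902263e-06]), 'eef_pos': array([ 0.15562814, -0.60482895,  0.24896007]), 'orientation': array([-3.11758836,  1.56881309,  1.84661938]), 'contact_force': array([-0.06445265,  0.60964335,  0.31100639]), 'torque': array([ 0.05045306, -0.0456977 ,  0.00167991]), 'finger_gap': 0.08552574148856794}
side {'fx': 488.55121855772853, 'fy': 488.55121855772853, 'cx': 261.5287790570903, 'cy': 197.49621706480931, 'rvec': array([ 0.41942764, -2.63061225,  1.32350137]), 'tvec': array([0.57370366, 0.00868322, 0.97782053])}
top {'fx': 413.53747864592185, 'fy': 413.53747864592185, 'cx': 253.5399978609691, 'cy': 190.60823076987938, 'rvec': array([ 2.13498499, -2.18091495,  0.12847477]), 'tvec': array([0.26448499, 0.52252116, 0.87240027])}
wrist {'fx': 297.3186396354542, 'fy': 297.3186396354542, 'cx': 252.7791807437701, 'cy': 189.31576050005955, 'rvec': array([-2.26579586,  1.75537862,  0.29609457]), 'tvec': array([-0.62321778, -0.04266195,  0.38100421])}
```

View pics/a_side.png

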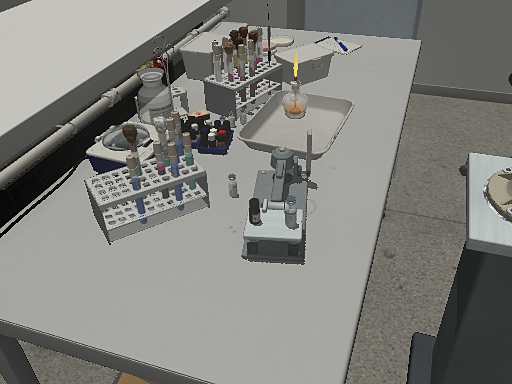

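View pics/a_top.png

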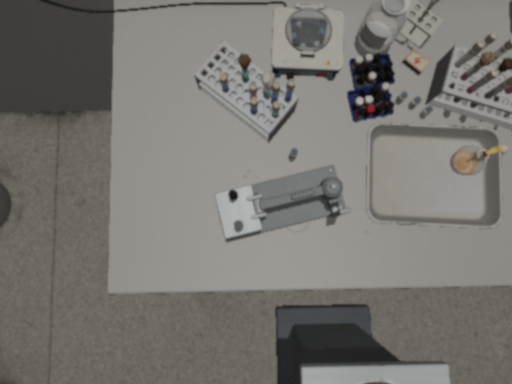

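View pics/a_wrist.png

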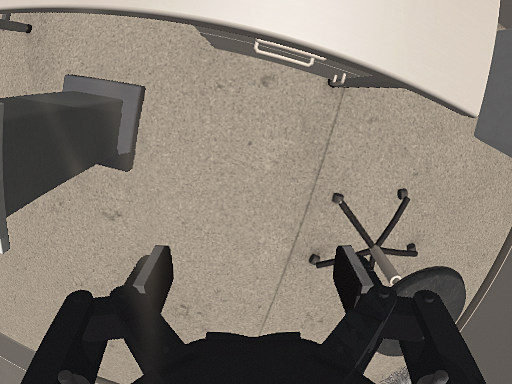

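```bash
cat > h.py <<'E'
import numpy as np,cv2,pickle
from scipy.spatial.transform import Rotation as R
def ray(f,u,v):
    Rm=cv2.Rodrigues(np.array(f["rvec"]))[0];o=-Rm.T@f["tvec"]
    d=Rm.T@np.array([(u-f["cx"])/f["fx"],(v-f["cy"])/f["fy"],1]);return o,d/np.linalg.norm(d)
def plane(f,u,v,z):
    o,d=ray(f,u,v);return o+d*(z-o[2])/d[2]
def proj(f,p):
    q=cv2.projectPoints(np.array(p,float).reshape(-1,1,3),np.array(f["rvec"]),np.array(f["tvec"]),np.array([[f["fx"],0,f["cx"]],[0,f["fy"],f["cy"]],[0,0,1.]]),None)[0];return q.reshape(-1,2)
def tri(f,a,g,b):
    o1,d1=ray(f,*a);o2,d2=ray(g,*b)
    t=np.linalg.lstsq(np.c_[d1,-d2],o2-o1,rcond=None)[0];p,q=o1+d1*t[0],o2+d2*t[1];return (p+q)/2,np.linalg.norm(p-q)
E
python3 - <<'E'
from h import *
for n,(x0,y0,x1,y1) in dict(side=(220,110,340,270),top=(200,135,360,255)).items():
    f=pickle.load(open(f"a_{n}.pkl","rb"));c=f["img"][y0:y1,x0:x1]
    k=5 if n=="top" else 3.75
    cv2.imwrite(f"pics/z_{n}.png",cv2.resize(c,None,fx=k,fy=k,interpolation=cv2.INTER_CUBIC))
    print(n,ray(f,256,192))
f=pickle.load(open("a_top.pkl","rb"))
for p in [(217,192),(228,239),(332,188),(111,290),(500,290)]: print(p,plane(f,*p,0.0))
E
```

```text
side (array([0.27890382, 0.92088504, 0.59960627]), array([ 0.28431898, -0.76072576, -0.58348868]))
top (array([0.41890269, 0.25264673, 0.929921  ]), array([ 0.11718737, -0.00514767, -0.99309648]))
(217, 192) [0.53053186 0.33613936 0.        ]
(228, 239) [0.42427909 0.31266639 0.        ]
(332, 188) [0.53406128 0.07548741 0.        ]
(111, 290) [0.31811211 0.57198485 0.        ]
(500, 290) [ 0.30040187 -0.28332413  0.        ]
```

View pics/z_side.png

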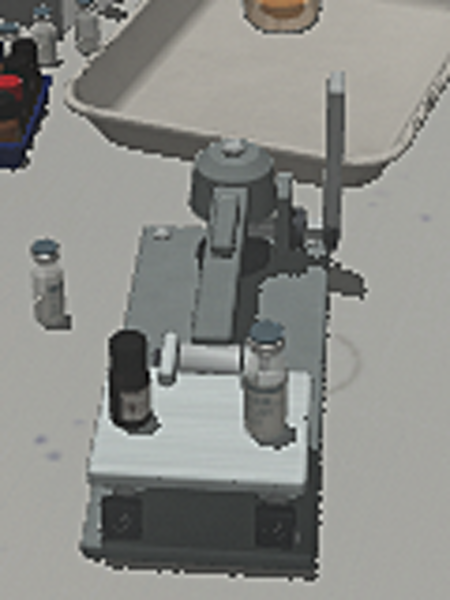

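View pics/z_top.png

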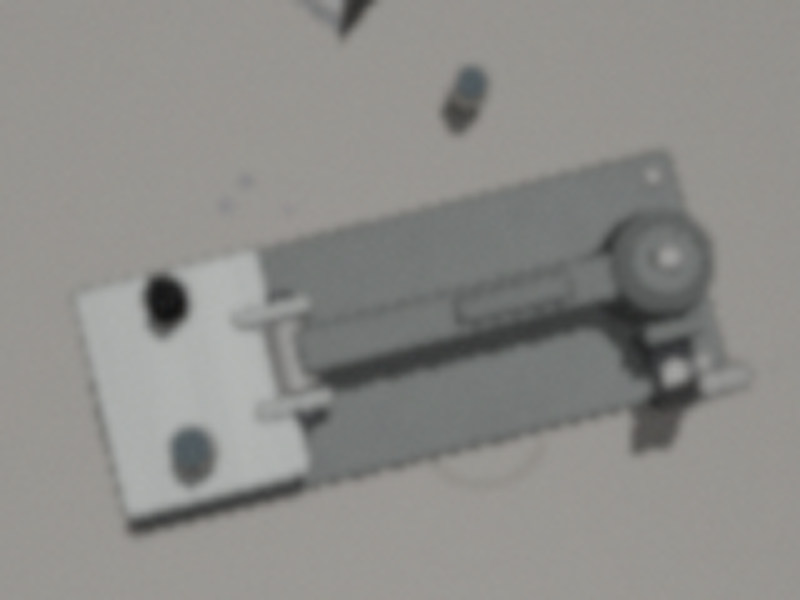

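Run:
```python
from h import *
f=pickle.load(open("a_top.pkl","rb"));g=pickle.load(open("a_side.pkl","rb"))
T=lambda x,y:(200+x/5-.4,135+y/5-.4)
S=lambda x,y:(220+x/3.75-.37,110+y/3.75-.37)
hp=[];wp=[]
for z,h in [((75,295),(.16,-.05)),((260,250),(.078,-.05)),((310,470),(.078,.05)),((128,520),(.16,.05))]:
    w=plane(f,*T(*z),.056);hp.append(h);wp.append(w[:2]);print(h,w)
for z,h,zz in [((662,260),(-.085,0),.085),((723,377),(-.085,.055),.126)]:
    w=plane(f,*T(*z),zz);hp.append(h);wp.append(w[:2]);print(h,w)
hp=np.array(hp);wp=np.array(wp)
a=hp-hp.mean(0);b=wp-wp.mean(0)
th=np.arctan2((a[:,0]*b[:,1]-a[:,1]*b[:,0]).sum(),(a*b).sum())
c,s=np.cos(th),np.sin(th);Rm=np.array([[c,-s],[s,c]]);t=wp.mean(0)-Rm@hp.mean(0)
print("yaw",np.degrees(th),th,"t",t);print("res mm",1e3*(hp@Rm.T+t-wp))
print("tab tri",tri(f,T(723,377),g,S(337,73)))
print("boss tri",tri(f,T(668,257),g,S(233,147)))
W=lambda x,y,z:np.r_[Rm@[x,y]+t,z]
for n,p in dict(tab=(-.085,.055,.108),ball=(-.085,0,.056),hinge=(.075,0,.055)).items():
    w=W(*p);print(n,w.round(4),np.hypot(*w[:2]))
# overlays
for F,n in((f,"top"),(g,"side")):
    im=F["img"].copy();im=cv2.resize(im,None,fx=3,fy=3)
    P=[(-.085,.055,.126),(-.085,.055,.108),(-.085,.055,.026),(.16,-.05,.056),(.078,-.05,.056),(.078,.05,.056),(.16,.05,.056),(-.085,0,.085),(.075,0,.078)]
    for q in proj(F,[W(*p) for p in P]): cv2.circle(im,tuple(int(v) for v in (q*3+1)),3,(0,0,255),-1)
    y0,x0=(400,550) if n=="top" else (330,600)
    cv2.imwrite(f"pics/o_{n}.png",im[y0:y0+500,x0:x0+600])
print(th);np.savez("pose.npz",th=th,t=t)
```

```text
(0.16, -0.05) [0.52049134 0.33625381 0.056     ]
(0.078, -0.05) [0.53811585 0.25715167 0.056     ]
(0.078, 0.05) [0.44420723 0.2380219  0.056     ]
(0.16, 0.05) [0.42491353 0.31491971 0.056     ]
(-0.085, 0) [0.52643954 0.09155304 0.085     ]
(-0.085, 0.055) [0.47482266 0.0776696  0.126     ]
yaw 102.91930879262635 1.7962808023080796 t [0.50850215 0.17160211]
res mm [[ 0.97253493  2.476974  ]
 [ 1.68146547  1.65487179]
 [-1.87850002 -1.57321519]
 [-0.91824447  1.45321568]
 [ 1.06679824 -2.79923275]
 [-0.92405416 -1.21261352]]
tab tri (array([0.47495198, 0.07921142, 0.13250409]), np.float64(0.0011902580803609512))
boss tri (array([0.52881742, 0.08899279, 0.08359799]), np.float64(0.0020582788467686315))
tab [0.4739 0.0765 0.108 ] 0.4800266268499281
ball [0.5275 0.0888 0.056 ] 0.5349207145417955
hinge [0.4917 0.2447 0.055 ] 0.5492557849169181
1.7962808023080796
```

View pics/o_top.png

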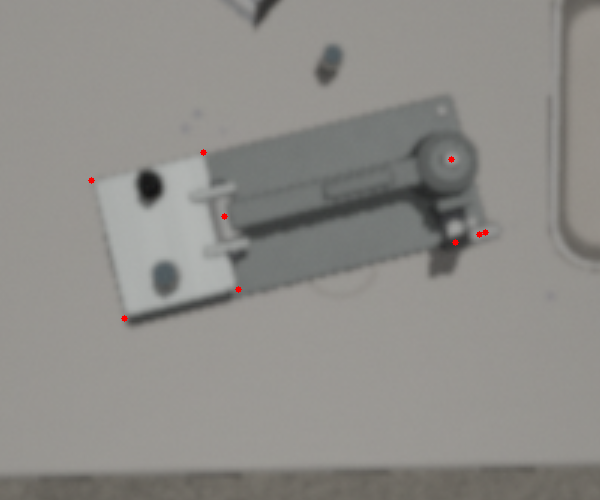

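View pics/o_side.png

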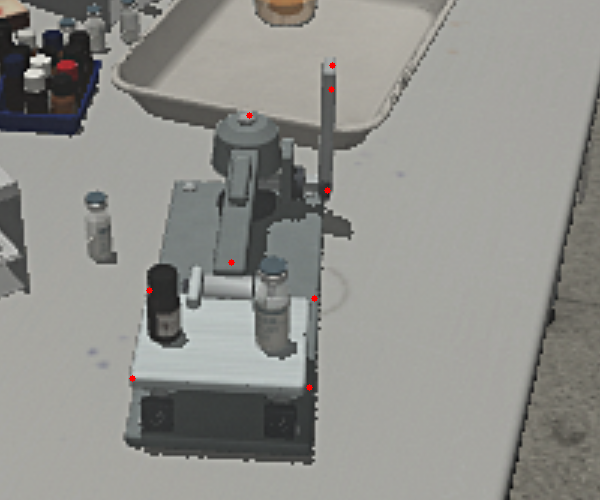

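```bash
cat >> h.py <<'E'
def cur(s):return np.array(s["eef_pos"]),R.from_euler('xyz',s["orientation"])
def delta(s,p,Rt):
    p0,R0=cur(s);return (R0.inv().apply(np.array(p)-p0)*100).round(2),np.degrees((R0.inv()*Rt).as_rotvec()).round(2)
P=np.load("pose.npz") if __import__("os").path.exists("pose.npz") else None
th=float(P["th"]);hx=np.array([np.cos(th),np.sin(th),0]);hy=np.array([-np.sin(th),np.cos(th),0])
def down(sgn):
    z=sgn*hy;x=np.array([0,0,-1.]);return R.from_matrix(np.c_[x,np.cross(z,x),z])
E
python3 - <<'E'
from h import *
from station import *
f=pickle.load(open("a_top.pkl","rb"));g=pickle.load(open("a_side.pkl","rb"))
print("flame",tri(f,(502,149),g,(296,56)))
s=read_state();print(cur(s)[1].as_matrix().round(3))
for sg in(1,-1):print(sg,delta(s,[.474,.077,.26],down(sg)),down(sg).as_matrix().round(3))
for p in [(.45,-.40,.3),(.50,-.15,.3)]:print(delta(s,p,down(1)))
E
```

```text
flame (array([ 0.58313238, -0.21541718,  0.16526824]), np.float64(0.005042112393418718))
[[-0.     0.968  0.249]
 [ 0.001  0.249 -0.968]
 [-1.    -0.    -0.002]]
1 (array([ -0.99,  47.82, -58.12]), array([ 9.151e+01, -7.000e-02,  7.000e-02])) [[-0.     0.224 -0.975]
 [ 0.    -0.975 -0.224]
 [-1.     0.    -0.   ]]
-1 (array([ -0.99,  47.82, -58.12]), array([-8.849e+01, -7.000e-02, -6.000e-02])) [[ 0.    -0.224  0.975]
 [ 0.     0.975  0.224]
 [-1.     0.     0.   ]]
(array([ -5.06,  33.61, -12.52]), array([ 9.151e+01, -7.000e-02,  7.000e-02]))
(array([ -5.03,  44.69, -35.49]), array([ 9.151e+01, -7.000e-02,  7.000e-02]))
```

```bash
cat > d.py <<'E'
from h import *
from station import *
import sys
x,y,z,rot=map(float,sys.argv[1:5])
s=read_state();a,b=delta(s,[x,y,z],R.from_euler('z',rot,degrees=True)*down(-1))
for i in range(1,6):print((a*i/5).round(2),(b*i/5).round(1))
E
python3 d.py .357 -.457 .28 -63
```

```text
[-0.61  4.64 -1.86] [-5.1 -0.  -0. ]
[-1.23  9.28 -3.73] [-10.2  -0.   -0. ]
[-1.84 13.91 -5.59] [-15.3  -0.1  -0. ]
[-2.46 18.55 -7.46] [-20.4  -0.1  -0. ]
[-3.07 23.19 -9.32] [-25.5  -0.1  -0. ]
```

Emit:
carry_out(
  motion=[
    [[-0.6,4.6,-1.9],[-5,0,0],0.6],
    [[-1.2,9.3,-3.7],[-10,0,0],0.6],
    [[-1.8,13.9,-5.6],[-15,0,0],0.6],
    [[-2.5,18.5,-7.5],[-20,0,0],0.6],
    [[-3.1,23.2,-9.3],[-25.5,0,0],0.6],
  ],
)

```text
time: 0.65
eef_pos: [0.3568, -0.4567, 0.2804]
orientation: [2.779, 1.569, 1.909]
contact_force: [0.4, -0.4, -0.5]
finger_gap: 0.0511
```

```bash
python3 d.py .495 -.25 .29 -38
```

```text
[-0.19  4.78 -1.38] [-5. -0. -0.]
[-0.38  9.56 -2.76] [-9.9 -0.  -0. ]
[-0.56 14.33 -4.14] [-14.9  -0.   -0. ]
[-0.75 19.11 -5.52] [-19.8  -0.1  -0. ]
[-0.94 23.89 -6.9 ] [-24.8  -0.1  -0. ]
```

Emit:
carry_out(
  motion=[
    [[-0.2,4.8,-1.4],[-5,0,0],0.5],
    [[-0.4,9.6,-2.8],[-10,0,0],0.5],
    [[-0.6,14.3,-4.1],[-15,0,0],0.5],
    [[-0.8,19.1,-5.5],[-20,0,0],0.5],
    [[-0.9,23.9,-6.9],[-25,0,0],0.5],
  ],
)

```text
time: 1.15
eef_pos: [0.4953, -0.2488, 0.2897]
orientation: [2.398, 1.57, 1.967]
contact_force: [-0.7, -0.7, -0.1]
finger_gap: 0.0429
```

```bash
python3 d.py .505 -.01 .27 -11
```

```text
[ 0.4   4.42 -1.82] [-5.3 -0.  -0. ]
[ 0.8   8.84 -3.64] [-10.6  -0.   -0. ]
[ 1.2  13.26 -5.45] [-16.  -0.  -0.]
[ 1.6  17.68 -7.27] [-21.3  -0.   -0. ]
[ 2.   22.1  -9.09] [-26.6  -0.   -0.1]
```

Emit:
carry_out(
  motion=[
    [[0.4,4.4,-1.8],[-5.3,0,0],0.45],
    [[0.8,8.8,-3.6],[-10.6,0,0],0.45],
    [[1.2,13.3,-5.5],[-16,0,0],0.45],
    [[1.6,17.7,-7.3],[-21.3,0,0],0.45],
    [[2,22.1,-9.1],[-26.6,0,0],0.45],
  ],
)

```text
time: 1.65
eef_pos: [0.5044, -0.0082, 0.2698]
orientation: [2.11, 1.57, 2.147]
contact_force: [0.1, 0.4, 0.5]
finger_gap: 0.0384
```

```bash
python3 d.py .4745 .0775 .2 0
```

```text
[ 1.4   1.73 -0.53] [-2.2 -0.  -0. ]
[ 2.8   3.47 -1.07] [-4.3 -0.  -0. ]
[ 4.19  5.2  -1.6 ] [-6.5 -0.  -0. ]
[ 5.59  6.94 -2.14] [-8.6 -0.  -0. ]
[ 6.99  8.67 -2.67] [-10.8  -0.   -0. ]
```

Emit:
carry_out(
  motion=[
    [[1.4,2.2,-0.7],[-2.7,0,0],0.45],
    [[2.8,4.4,-1.4],[-5.4,0,0],0.45],
    [[4.2,6.5,-2.0],[-8.1,0,0],0.45],
    [[5.6,8.7,-2.7],[-10.8,0,0],0.45],
    [[7,8.7,-2.7],[-10.8,0,0],0.45],
  ],
)

```text
time: 2.15
eef_pos: [0.473, 0.0813, 0.1995]
orientation: [1.635, 1.569, 1.867]
contact_force: [-0.6, 0.1, -0.2]
finger_gap: 0.0383
```

Run:
```python
from h import *
from station import *
s=read_state();print(s)
fs={}
for n in("wrist","side","top"):
    f=grab_frame(n);fs[n]=f;pickle.dump(f,open(f"b_{n}.pkl","wb"))
cv2.imwrite("pics/b_wrist.png",cv2.resize(fs["wrist"]["img"],None,fx=1.5,fy=1.5))
cv2.imwrite("pics/b_side.png",cv2.resize(fs["side"]["img"][60:260,200:360],None,fx=3,fy=3))
```

```text
{'time': 2.15, 'joints': array([ 0.38965173,  0.15738525, -0.6829979 ,  1.8051666 ,  0.10399506,
        1.21572754, -0.09130189]), 'qvel': array([-0.00988182,  0.14170309,  0.05933955,  0.19015533,  0.12039721,
       -0.30390126, -0.085407  ]), 'tau': array([  0.46259891, -39.17060494,  -3.24147552, -35.46048403,
        -0.18757105,   0.64188978,   0.22508108]), 'eef_pos': array([0.47296438, 0.08126817, 0.19945214]), 'orientation': array([1.63526266, 1.56920138, 1.86749733]), 'contact_force': array([-0.61359252,  0.07295733, -0.18183296]), 'torque': array([-0.02110915, -0.02489119,  0.05623904]), 'finger_gap': 0.03832078689504865}
```

View pics/b_wrist.png

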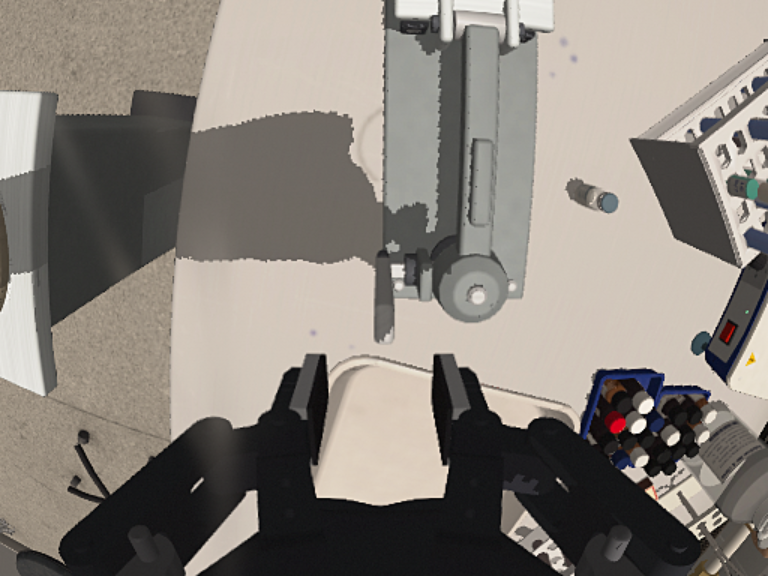

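View pics/b_side.png

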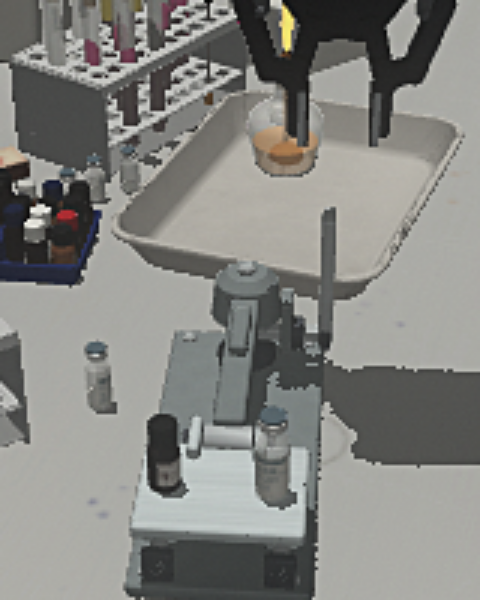

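```bash
cat >> h.py <<'E'
def fray(f,u,v):
    Rm=cv2.Rodrigues(np.array(f["rvec"]))[0];o=-Rm.T@f["tvec"]
    a=np.array([u-f["cx"],v-f["cy"]])/f["fx"];r=np.hypot(*a)
    return o,Rm.T@np.r_[a/r*np.sin(r),np.cos(r)]
def fplane(f,u,v,z):
    o,d=fray(f,u,v);return o+d*(z-o[2])/d[2]
E
python3 - <<'E'
from h import *
f=pickle.load(open("b_wrist.pkl","rb"))
c=f["img"][150:240,230:360];cv2.imwrite("pics/b_wz.png",cv2.resize(c,None,fx=6,fy=6,interpolation=cv2.INTER_CUBIC))
for u,v,z in [(385/1.5,337/1.5,.126),(478/1.5,296/1.5,.088),(600/1.5,202/1.5,.049)]:
    w=fplane(f,u,v,z);print(w.round(4))
t=np.load("pose.npz")["t"];print("exp tab",t-.085*hx[:2]+.055*hy[:2],"ball",t-.085*hx[:2])
E
```

```text
[0.4781 0.0718 0.126 ]
[0.5286 0.0912 0.088 ]
[0.6058 0.163  0.049 ]
exp tab [0.47389861 0.07645698] ball [0.52750633 0.08875381]
```

View pics/b_wz.png

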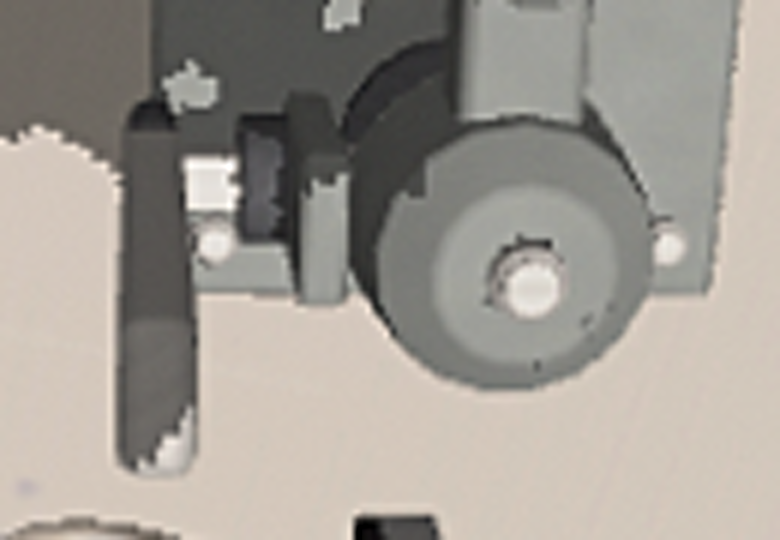

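```bash
python3 - <<'E'
from h import *
f=pickle.load(open("b_wrist.pkl","rb"))
for u,v in [(157,320),(157,397),(157,472),(118,397),(197,397)]:
    print(fplane(f,230+u/6,150+v/6,.126).round(4))
E
python3 d.py .4755 .0775 .11 0
```

```text
[0.4738 0.0881 0.126 ]
[0.4761 0.0784 0.126 ]
[0.4785 0.0685 0.126 ]
[0.4715 0.0773 0.126 ]
[0.4808 0.0795 0.126 ]
[ 1.78 -0.    0.04] [-0. -0. -0.]
[ 3.56 -0.    0.08] [-0.  -0.1 -0. ]
[ 5.35 -0.    0.12] [-0.  -0.1 -0. ]
[ 7.13 -0.    0.16] [-0.  -0.1 -0. ]
[ 8.91 -0.    0.2 ] [-0.  -0.1 -0. ]
```

Emit:
carry_out(
  motion=[
    [[2.5,0,0.1],[0,0,0],0.45],
    [[5,0,0.2],[0,0,0],0.45],
    [[7,0,0.2],[0,0,0],0.45],
    [[8.5,0,0.2],[0,0,0],0.45],
    [[9,0,0.2],[0,0,0],0.45],
  ],
)

```text
time: 2.8
eef_pos: [0.4754, 0.0761, 0.1082]
orientation: [2.918, 1.567, 3.141]
contact_force: [-0.6, 0.1, 0.7]
finger_gap: 0.0387
```

```bash
python3 - <<'E'
from h import *
from station import *
fs={}
for n in("wrist","side","top"):
    f=grab_frame(n);fs[n]=f;pickle.dump(f,open(f"c_{n}.pkl","wb"))
cv2.imwrite("pics/c_wrist.png",cv2.resize(fs["wrist"]["img"],None,fx=1.5,fy=1.5))
cv2.imwrite("pics/c_side.png",cv2.resize(fs["side"]["img"][60:260,200:360],None,fx=3,fy=3))
s=read_state();print(s["eef_pos"],s["contact_force"],s["joints"])
E
python3 d.py .476 .078 .11 0
```

```text
[0.47614512 0.07702651 0.109803  ] [-0.24637406  0.19736422  0.5161076 ] [ 0.35692327  0.269031   -0.66185382  1.90793312  0.19079862  1.02920544
 -0.16331632]
[-0.    0.02  0.  ] [-0. -0. -0.]
[-0.01  0.04  0.  ] [-0. -0. -0.]
[-0.01  0.06  0.01] [-0.1 -0.1 -0. ]
[-0.02  0.08  0.01] [-0.1 -0.1 -0. ]
[-0.02  0.1   0.01] [-0.1 -0.1 -0. ]
```

View pics/c_wrist.png

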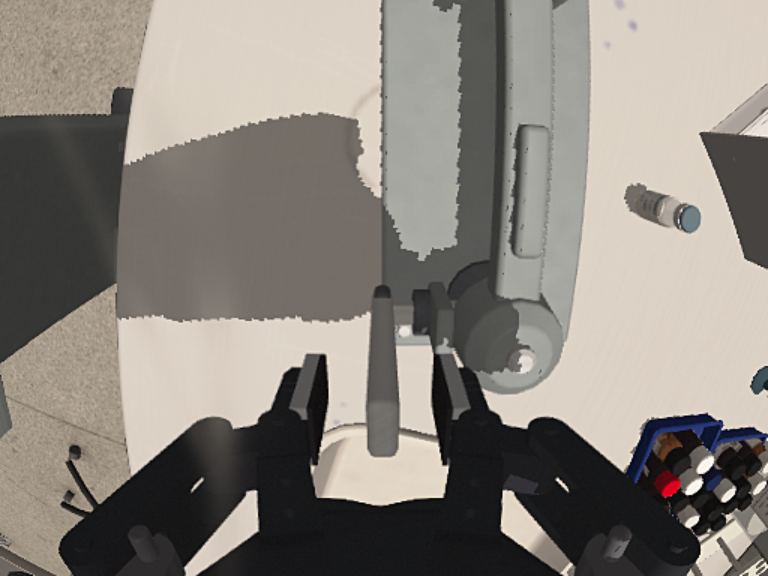

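View pics/c_side.png

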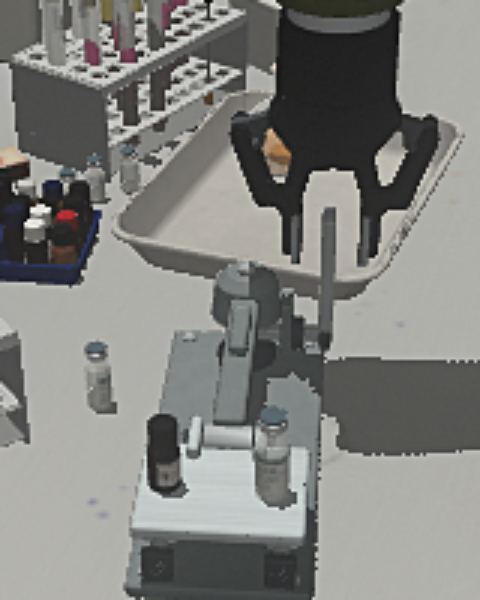

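Emit:
carry_out(
  motion=[
    [[0,0.1,0],[0,0,0],0.25],
    [[0,0.1,0],[0,0,0],0],
    [[0,0.1,0],[0,0,0],0],
    [[0,0.1,0],[0,0,0],0],
    [[0,0.1,0],[0,0,0],0],
  ],
  squeeze=80,
)

```text
time: 3.45
eef_pos: [0.4762, 0.0779, 0.1108]
orientation: [-3.076, 1.57, -2.852]
contact_force: [-4.1, -1.2, 7.5]
finger_gap: 0.0089
```

Run:
```python
from station import *
s=read_state();print(s["eef_pos"],s["contact_force"],s["torque"],s["finger_gap"],s["qvel"].round(3))
```

```text
[0.47615507 0.07792487 0.11084173] [-4.06195062 -1.21684885  7.53156518] [-0.23351146  0.68373298  0.06328819] 0.008895286024812408 [-0.001  0.     0.     0.002 -0.001 -0.     0.001]
```

Emit:
carry_out(
  motion=[
    [[0,0,-0.3],[0,0,0],0],
    [[0,0,-0.6],[0,0,0],0],
    [[0,0,-0.9],[0,0,0],0],
    [[0,0,-1.2],[0,0,0],0],
    [[0,0,-1.2],[0,0,0],0],
  ],
)

```text
time: 3.95
eef_pos: [0.4657, 0.0758, 0.1116]
orientation: [0.036, 1.568, 0.26]
contact_force: [6.9, 3.1, -4.4]
finger_gap: 0.0086
```

```bash
cat > st.py <<'E'
from station import *
from h import *
s=read_state();p,Ro=cur(s);t=P["t"]
d=p-np.r_[t-.085*hx[:2]+.055*hy[:2],.108]
print("dhx,dhy,dz mm",(1e3*np.array([d@hx,d@hy,d[2]])).round(1),"F hx,hy,z",np.round([s["contact_force"]@hx,s["contact_force"]@hy,s["contact_force"][2]],1),"T",s["torque"].round(2),"gap",round(s["finger_gap"],4),"t",s["time"])
E
python3 st.py
```

```text
dhx,dhy,dz mm [1.2 8.1 3.6] F hx,hy,z [ 1.5 -7.4 -4.4] T [ 0.46 -1.32 -0.01] gap 0.0086 t 3.95
```

Emit:
carry_out(
  motion=[
    [[0.15,0,0],[0,0,0],0],
    [[0.2,0,-0.1],[0,0,0],0],
    [[0.2,0,-0.2],[0,0,0],0],
    [[0.2,0,-0.3],[0,0,0],0],
    [[0.2,0,-0.4],[0,0,0],0],
  ],
)

```text
time: 4.45
eef_pos: [0.4641, 0.0753, 0.111]
orientation: [-0.013, 1.562, 0.21]
contact_force: [9.1, 0.9, -1.4]
finger_gap: 0.0092
```

```bash
python3 st.py
```

```text
dhx,dhy,dz mm [1.1 9.8 3. ] F hx,hy,z [-1.1 -9.1 -1.4] T [ 0.19 -1.17 -0.05] gap 0.0092 t 4.45
```

Emit:
carry_out(
  motion=[
    [[0.2,0,-0.2],[0,0,0],0],
    [[0.2,0,-0.4],[0,0,0],0],
    [[0.2,0,-0.5],[0,0,0],0],
    [[0.2,0,-0.5],[0,0,0],0],
    [[0.2,0,-0.5],[0,0,0],0],
  ],
)

```text
time: 4.95
eef_pos: [0.4619, 0.0748, 0.1109]
orientation: [-0.025, 1.556, 0.199]
contact_force: [8.8, 1.8, 3.3]
finger_gap: 0.009
```

```bash
python3 st.py
```

```text
dhx,dhy,dz mm [ 1.  12.1  2.9] F hx,hy,z [-0.2 -9.   3.3] T [ 0.28 -0.71  0.01] gap 0.009 t 4.95
```

```bash
python3 d.py .4600 .0744 .1105 0|tail -1
```

```text
[ 0.04  0.01 -0.19] [-0.1  0.8  0. ]
```

Emit:
carry_out(
  motion=[
    [[0.1,0,-0.2],[0,0.4,0],0],
    [[0.1,0,-0.4],[0,0.8,0],0],
    [[0.1,0,-0.5],[0,0.8,0],0],
    [[0.1,0,-0.6],[0,0.8,0],0],
    [[0.1,0,-0.6],[0,0.8,0],0],
  ],
)

```text
time: 5.45
eef_pos: [0.4598, 0.0746, 0.1117]
orientation: [-0.005, 1.561, 0.218]
contact_force: [14.9, 4.5, -4.4]
finger_gap: 0.0089
```

```bash
python3 st.py
```

```text
dhx,dhy,dz mm [ 1.3 14.2  3.7] F hx,hy,z [  1.1 -15.5  -4.4] T [ 0.49 -2.48 -0.05] gap 0.0089 t 5.45
```

Emit:
carry_out(
  motion=[
    [[0.15,0,-0.2],[0,0,0],0],
    [[0.25,0,-0.4],[0,0,0],0],
    [[0.25,0,-0.5],[0,0,0],0],
    [[0.25,0,-0.5],[0,0,0],0],
    [[0.25,0,-0.5],[0,0,0],0],
  ],
)

```text
time: 5.95
eef_pos: [0.4597, 0.0746, 0.1115]
orientation: [0.004, 1.55, 0.228]
contact_force: [18.8, 4.1, -3.6]
finger_gap: 0.009
```

```bash
python3 st.py
python3 - <<'E'
from h import *
from station import *
fs={}
for n in("wrist","side"):
    f=grab_frame(n);fs[n]=f
cv2.imwrite("pics/d_wrist.png",cv2.resize(fs["wrist"]["img"],None,fx=1.5,fy=1.5))
cv2.imwrite("pics/d_side.png",cv2.resize(fs["side"]["img"][60:260,200:360],None,fx=3,fy=3))
E
```

```text
dhx,dhy,dz mm [ 1.3 14.3  3.5] F hx,hy,z [ -0.2 -19.3  -3.6] T [ 0.41 -2.47 -0.06] gap 0.009 t 5.95
```

View pics/d_wrist.png

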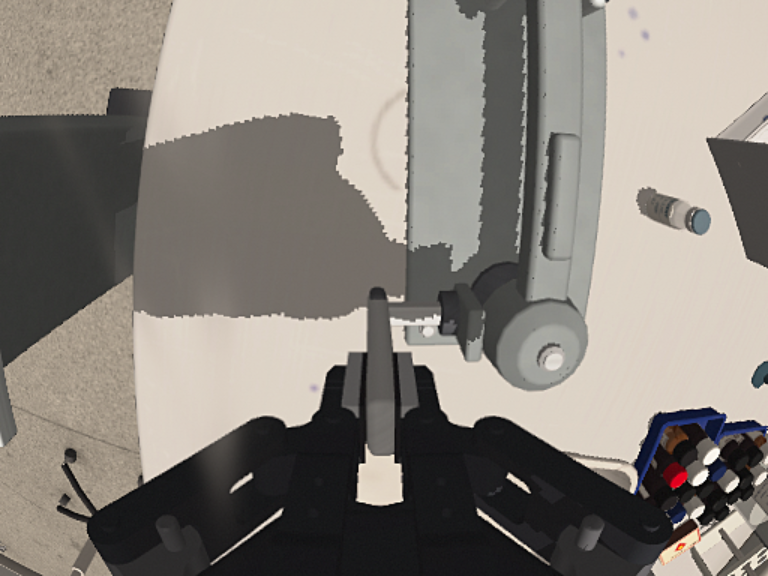

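View pics/d_side.png

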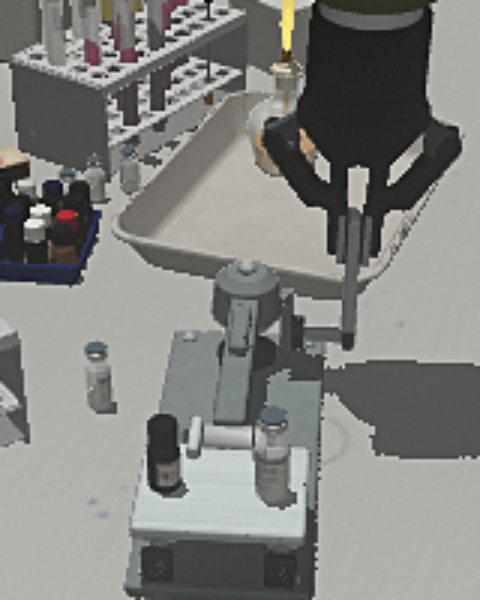

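```bash
cat > lift.py <<'E'
from h import *
from station import *
import sys
t=P["t"];H=np.r_[t+.075*hx[:2],.055]
s=read_state();p,Ro=cur(s)
d=p-H;print("angle proxy deg",np.degrees(np.arctan2(d[2],-d@hx)),"r",np.hypot(d[2],d@hx))
for a in np.linspace(0,float(sys.argv[1]),6)[1:]:
    q=R.from_rotvec(hy*np.radians(a));x,r=delta(s,H+q.apply(d),q*Ro);print(a,x,r)
E
python3 lift.py 8; python3 st.py
```

```text
angle proxy deg 19.58779369657698 r 0.16847207763461924
1.6 [-0.44  0.16  0.01] [-0.03 -0.   -1.6 ]
3.2 [-0.88  0.34  0.02] [-0.07 -0.01 -3.2 ]
4.800000000000001 [-1.31  0.53  0.03] [-0.1  -0.01 -4.8 ]
6.4 [-1.73  0.73  0.03] [-0.13 -0.01 -6.4 ]
8.0 [-2.15  0.94  0.04] [-0.16 -0.02 -8.  ]
dhx,dhy,dz mm [ 1.3 14.3  3.5] F hx,hy,z [ -0.2 -19.4  -3.4] T [ 0.34 -2.44 -0.  ] gap 0.0085 t 6.05
```

Emit:
carry_out(
  motion=[
    [[-0.4,0.15,-0.5],[0,0.3,-1.6],0],
    [[-0.9,0.35,-0.5],[0,0.6,-3.2],0],
    [[-1.3,0.55,-0.5],[0,0.8,-4.8],0],
    [[-1.7,0.75,-0.5],[0,0.8,-6.4],0],
    [[-2.2,0.95,-0.5],[0,0.8,-8],0],
  ],
)

```text
time: 6.55
eef_pos: [0.4572, 0.0851, 0.1358]
orientation: [-1.436, 1.431, -1.213]
contact_force: [23.5, 10.3, -11.7]
finger_gap: 0.0087
```

```bash
python3 st.py; python3 lift.py 8
```

```text
dhx,dhy,dz mm [12.2 14.4 27.8] F hx,hy,z [  4.8 -25.2 -11.7] T [ 1.42 -3.62  0.53] gap 0.0087 t 6.55
angle proxy deg 28.66027637103054 r 0.16842990448227005
1.6 [-0.44  0.17  0.01] [-0.03 -0.01 -1.6 ]
3.2 [-0.87  0.36  0.01] [-0.06 -0.01 -3.2 ]
4.800000000000001 [-1.3   0.55  0.02] [-0.09 -0.02 -4.8 ]
6.4 [-1.72  0.76  0.03] [-0.12 -0.02 -6.4 ]
8.0 [-2.13  0.98  0.04] [-0.15 -0.03 -8.  ]
```

Emit:
carry_out(
  motion=[
    [[-0.4,0.15,-0.4],[0,0.4,-1.6],0],
    [[-0.9,0.35,-0.4],[0,0.6,-3.2],0],
    [[-1.3,0.55,-0.4],[0,0.6,-4.8],0],
    [[-1.7,0.75,-0.4],[0,0.6,-6.4],0],
    [[-2.1,1.0,-0.4],[0,0.6,-8],0],
  ],
)

```text
time: 7.05
eef_pos: [0.4542, 0.0985, 0.1572]
orientation: [-1.502, 1.293, -1.281]
contact_force: [19.6, 4.4, -6.0]
finger_gap: 0.0088
```

```bash
python3 st.py; python3 lift.py 7
```

```text
dhx,dhy,dz mm [25.9 14.2 49.2] F hx,hy,z [ -0.1 -20.   -6. ] T [ 1.05 -2.96  0.95] gap 0.0088 t 7.05
angle proxy deg 37.3102102925794 r 0.1685843251759073
1.4 [-0.38  0.16  0.01] [-0.02 -0.01 -1.4 ]
2.8 [-0.76  0.32  0.01] [-0.05 -0.02 -2.8 ]
4.199999999999999 [-1.13  0.49  0.02] [-0.07 -0.03 -4.2 ]
5.6 [-1.5   0.68  0.02] [-0.1  -0.04 -5.6 ]
7.0 [-1.87  0.87  0.03] [-0.12 -0.04 -7.  ]
```

Emit:
carry_out(
  motion=[
    [[-0.4,0.15,-0.4],[0,0.4,-1.4],0],
    [[-0.8,0.3,-0.4],[0,0.6,-2.8],0],
    [[-1.1,0.5,-0.4],[0,0.6,-4.2],0],
    [[-1.5,0.7,-0.4],[0,0.6,-5.6],0],
    [[-1.9,0.9,-0.4],[0,0.6,-7],0],
  ],
)

```text
time: 7.55
eef_pos: [0.4508, 0.1132, 0.1746]
orientation: [-1.523, 1.174, -1.304]
contact_force: [20.6, 7.0, -8.2]
finger_gap: 0.009
```

```bash
python3 st.py; python3 lift.py 1
```

```text
dhx,dhy,dz mm [41.  14.3 66.6] F hx,hy,z [  2.2 -21.7  -8.2] T [ 1.75 -2.97  1.43] gap 0.009 t 7.55
angle proxy deg 45.12388779579879 r 0.16870648685487616
0.2 [-0.05  0.02  0.  ] [-0.  -0.  -0.2]
0.4 [-0.11  0.05  0.  ] [-0.01 -0.   -0.4 ]
0.6000000000000001 [-0.16  0.07  0.  ] [-0.01 -0.01 -0.6 ]
0.8 [-0.22  0.09  0.  ] [-0.01 -0.01 -0.8 ]
1.0 [-0.27  0.11  0.  ] [-0.02 -0.01 -1.  ]
```

Emit:
carry_out(
  motion=[
    [[-0.2,0,-0.4],[0,0.5,0],0],
    [[-0.2,0,-0.4],[0,0.5,0],0],
    [[-0.2,0,-0.4],[0,0.5,0],0],
    [[-0.2,0,-0.4],[0,0.5,0],0],
    [[-0.2,0,-0.4],[0,0.5,0],0],
  ],
)

```text
time: 8.05
eef_pos: [0.4503, 0.1154, 0.1773]
orientation: [-1.521, 1.178, -1.302]
contact_force: [21.7, 7.4, -9.8]
finger_gap: 0.0088
```

```bash
python3 st.py; python3 lift.py 1|head -1;  python3 - <<'E'
from h import *
from station import *
fs={}
for n in("wrist","side","top"):
    f=grab_frame(n);fs[n]=f;pickle.dump(f,open(f"e_{n}.pkl","wb"))
cv2.imwrite("pics/e_wrist.png",cv2.resize(fs["wrist"]["img"],None,fx=1.5,fy=1.5))
cv2.imwrite("pics/e_side.png",cv2.resize(fs["side"]["img"][60:260,200:360],None,fx=3,fy=3))
print(read_state()["qvel"].round(4),read_state()["joints"].round(2))
E
python3 st.py; python3 lift.py 1|head -1
```

```text
dhx,dhy,dz mm [43.2 14.3 69.3] F hx,hy,z [  2.4 -22.8  -9.8] T [ 1.98 -2.89  1.61] gap 0.0088 t 8.05
angle proxy deg 46.31624146548383 r 0.16909316359444115
[ 0.0008  0.0007 -0.0011  0.0002 -0.0012  0.0016 -0.0008] [ 0.06  0.22 -0.72  1.87  0.52  1.31 -0.64]
dhx,dhy,dz mm [43.2 14.3 69.3] F hx,hy,z [  3.2 -22.7 -10. ] T [ 1.95 -2.89  1.62] gap 0.0095 t 8.2
angle proxy deg 46.31475914056588 r 0.1690947783130351
```

View pics/e_side.png

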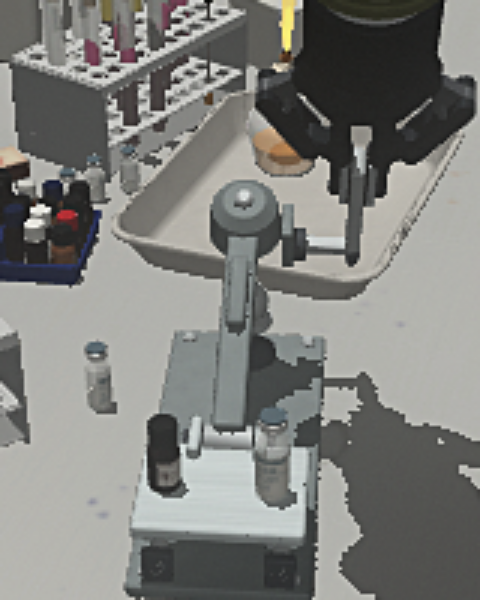

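View pics/e_wrist.png

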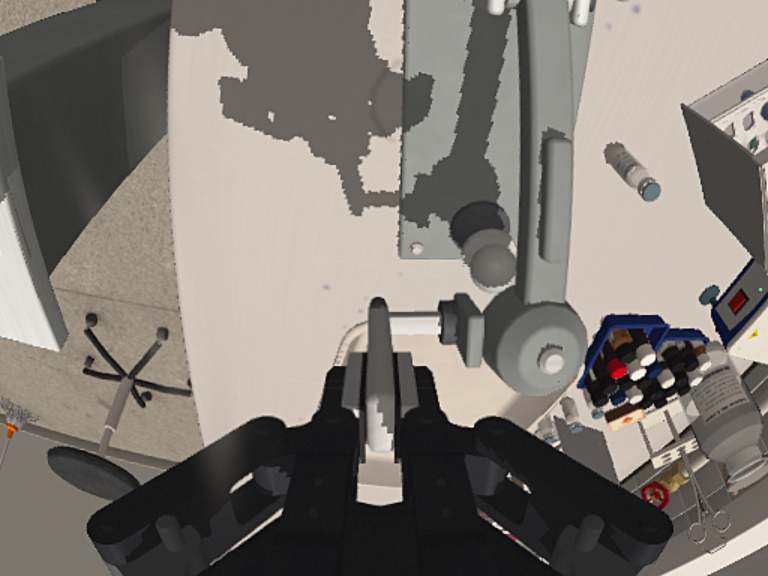

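Run:
```python
from h import *
a=pickle.load(open("a_side.pkl","rb"));g=pickle.load(open("e_side.pkl","rb"))
t=P["t"]
H=np.r_[t+.075*hx[:2],.055];d=np.r_[t-.085*hx[:2],.088]-H
obs=(200+243/3,60+197/3);print("obs",obs)
for k in(18,22,25,27,30):print(k,proj(g,[H+R.from_rotvec(hy*np.radians(k)).apply(d)]).round(1))
# change in vial regions
for n,(x0,y0,x1,y1) in dict(bottle=(246,195,262,225),dvial=(283,192,300,230),bvial=(226,172,240,198)).items():
    print(n,np.abs(a["img"][y0:y1,x0:x1].astype(int)-g["img"][y0:y1,x0:x1]).mean())
from station import *
s=read_state();print(s["qvel"].round(4));job_done()
```

```text
obs (281.0, 125.66666666666667)
18 [[282.4 130.6]]
22 [[282.2 127.7]]
25 [[282.  125.7]]
27 [[281.9 124.4]]
30 [[281.7 122.7]]
bottle 9.691666666666666
dvial 13.430340557275542
bvial 12.96062271062271
[ 0.0008  0.0007 -0.0011  0.0002 -0.0012  0.0016 -0.0008]
the job is handed in; nothing more can be done
```

Run:
```python
from h import *
a=pickle.load(open("a_side.pkl","rb"))["img"].astype(np.float32).mean(2);g=pickle.load(open("e_side.pkl","rb"))["img"].astype(np.float32).mean(2)
for n,(x0,y0,x1,y1) in dict(bottle=(242,190,264,228),dvial=(280,188,304,232),bvial=(222,168,244,202),rack_fixed=(85,150,215,245)).items():
    A=a[y0:y1,x0:x1];G=g[y0:y1,x0:x1];print(n,cv2.phaseCorrelate(np.ascontiguousarray(A),np.ascontiguousarray(G),cv2.createHanningWindow(A.shape[::-1],cv2.CV_32F)),A.mean(),G.mean())
```

```text
bottle ((-0.018616349375429664, -0.03577975034607661), 0.9990120641266306) 122.23844 133.95894
dvial ((-0.08215382854814024, 0.5036025508230928), 0.9617065716672827) 128.61838 132.53189
bvial ((0.006065672564725233, -0.013853114883460194), 1.0023763722015753) 148.05481 162.07129
rack_fixed ((0.4916325587885524, -0.0012085917896627052), 0.9996757705178526) 135.39806 148.34358
```

The drawbar is uncoupled and was handed in raised and still, with the tab gripped and the latch held drawn.

- **Latch:** I gripped the tab at 80 N and drew it about 16.7 mm along the hitch's +y. The pull rose to 15–19 N, above the spring's 10 N, so it was on its stop. The picture taken then showed the coupler still down on the ball.
- **Downward force:** at the stop the wrist showed a light upward pull on the tab of about 4 N, even though I was commanding it slightly down. The tab had also risen by under 1 mm from where it sat just before the stop.
- **Lift:** I swung the coupler up about the hinge in three steps, holding the latch against its stop with 20–25 N. The tool position gives an angle of about 26.7°, and the boss on the coupler in the side view gives about 25°. That puts the socket roughly 70 mm from the ball, and the wrist picture shows the ball exposed. The finger opening stayed at 9 mm and joint speeds were about 0.001 rad/s at the hand-in (8.2 s).
- **Vials and bottle:** they stood where they were in the last pictures. A plain pixel comparison before handing in differed by 10–13 grey levels, mainly because the whole image had become brighter. A shift check run after handing in showed the bottle and the bench vial moved less than 0.04 px. The deck vial read 0.5 px, the same size as the error on a rack that never moved, so I take that as noise.

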